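# Draw out the bench magnifier's arm to the mark and hold it

### The job

Take the upright grip of the bench magnifier gently between the fingers (never squeeze it harder than about 30 N, the plastic would crack) so that its lock button is pressed fully in, and draw the telescoping arm out along the scale until its pointer lines up with the small clip on the scale, with the lens over the circuit board. The arm springs back, so finish while holding it there, the button still squeezed in; do not let go, and leave the board and the other things where they lie.

Things in the scene. Friction and masses are not known exactly. Their poses are not given: they have to be found in the camera images.
- stand: magnifier stand, fixed: grey base plate 130x110x14 mm, column, level grey tube at 90 mm height, and at y = -54 to -36 mm beside it an aluminium scale bar along x (300x18 mm, top face at 104 mm height, ticks every 5 mm). Origin on the bench, on the tube's axis in plan; x along the tube, the way the arm draws out (roughly to the robot's right), y away from the robot, z up.
- boom (a joint): how far the telescoping arm (steel inner tube with grip, pointer, lens) is drawn out along the stand's +x, m: 0 in, 0.125 end stop. Starts locked, about 12 mm out. With the button in, spring and friction resist drawing out with 2 to 4 N and the spring pulls it back if let go free; with the button out a pawl in a toothed rack (pitch 8 mm, 2 mm slack) holds it.
- lock_button (a joint): how far the lock button is pressed into the grip, m: 0 out, 0.005 fully in; the pawl is free of the teeth from 0.003. Spring: 5 N to start, 8 N fully in. It should be in by at least 0.0035. It springs out to lock the arm as soon as the grip is let go.
- grip (a point): point to grip, moves with the arm: centre of the upright black grip, 20 mm below its top (top at 170 mm height). Grip: 36 mm along the stand's x, 22 mm thick along its y. Pinch from above across the stand's y, one finger on the button, one on the other face: 28 mm over both, 23 mm once squeezed. Keep fingertips above 120 mm height: pointer and button foot stick out below. Axes as the stand's.
- button (a point): middle of the lock button's face, 145 mm above the bench: a grey plate 26 mm long, 62 mm high (99 to 161 mm height) standing 6 mm out of the grip's -y face, towards the robot; pressed in along the stand's +y. Axes as the stand's.
- pointer (a point): tip of the thin dark pointer that is carried along over the scale bar by the arm, at 107 mm height, 15 mm ahead of the grip's centre along the stand's x. Axes as the stand's.
- mark_clip: small dark steel clip 10 mm wide on the robot's side of the scale bar with a 3 mm wide tongue pointing at the pointer's track; fixed. Origin at the tongue's tip on the scale's top face, axes as the stand's: the pointer is at the mark when its x in this frame is 0.
- lens (a point): centre of the round lens, 72 mm across the black rim, 12 mm thick, 78 mm above the bench, 84 mm ahead of the grip's centre; moves with the arm
- board: loose green circuit board 86x56x9 mm, flat on the bench under the place the lens has at the mark; origin under its centre; not to be touched
- spool: loose solder spool, 52 mm across, 36 mm high, behind the arm; bystander, origin under its centre
- cutters: loose orange-handled side cutters, 128x44x12 mm, lying on the robot's side of the scale; bystander, origin under the centre
- screwdriver: loose small screwdriver, 140 mm long, 15 mm thick, lying behind the arm; bystander, origin under the centre
- tin: loose round tin of screws, 70 mm across, 13 mm high, near the base; bystander, origin under its centre

How it is judged:
By the outcome, as a careful person would: the job done as asked, in the order asked, and still so for the second after the job is handed in, while the arm keeps its last pose, push and grip.
It also fails if it takes over 32 s, if anything falls off the work surface, if the arm or the gripper's body presses on something with over 40 N, if the wrist force passes 120 N, or if a joint passes its speed limit or range.

### The arm

A 7-joint arm with a two-finger parallel gripper is mounted at the origin on a cart in front of the work surface, level with it; the furniture and walls round the work are solid. World frame = base frame: x ahead of the robot, y to its left, z up, the work surface at z = 0. Lengths are in m, angles in degrees, forces in N, time in s.
With the tool pointing down it reaches from about 0.425 to 0.875 m from the base axis. Payload 4.7 kg.
Tool frame: the origin (TCP) lies at the very end of the fingers, on their centre line; the grasp point (between the pads) lies 19 mm behind it (env.grasp_offset is the distance from the TCP to the grasp point, in m); z points along the fingers, y is the line along which they close (so a half turn about z gives the same grasp; the last joint's range is limited). The gripper opens to 87 mm and grips with 3 to 60 N. Pads are 19 mm wide; open, the fingers measure 117 mm over their backs; the gripper's body (75 mm by 190 mm) begins 51 mm behind the grasp point.
Start: joints at [70.365, 18.392, -4.016, 83.108, 1.295, 78.541, -3.26], TCP at [0.227, -0.609, 0.223] pointing down, gripper open.
Joint ranges: [-163.93, 163.93], [-17.29, 119.83], [-79.2, 71.16], [3.27, 140.29], [-89.18, 269.18], [5.43, 117.66], [-154.24, 154.24]. Speed limits (degrees/s): [147.25, 147.25, 180, 180, 180, 180, 180].

### API

Orientations are given as [roll, pitch, yaw] about the fixed x, y, z axes, in that order (R = Rz(yaw) Ry(pitch) Rx(roll)).
In Python, from cell import env gives the robot as it stands. The module is installed in compiled form; this text tells all that it offers.
- The arm moves only by the tool drive_tool, never from a script. Its argument "moves" is one flat list of numbers, 5 for each row, row after row: the shift along the tool's x, y, z in units of 40 mm (1.0 is 40 mm), then the turn about the tool's z in units of 10 degrees (1.0 is 10 degrees), then the finger opening in mm, from 0 to 87. A call has 1 to 5 rows; each row is the pose to reach, as a shift and turn from the pose commanded when the call began, along the tool's axes at that moment; what a row does not reach only later rows make up. A row lasts 1/8 s, in which the tool goes at most 62.5 mm and 10.7 degrees, less where a joint would pass 70% of its speed; a pose out of reach is approached as far as the arm can. A call with a gripper value outside its range is refused whole. The fingers move at their own pace and stop on an object; "squeeze" is the grip in N (left out, the last holds). Time passes only in rows, so rows that repeat a pose let the fingers close. It gives the time, the measured TCP pose, the force, the opening and the grip force at its end, in the units of the state.
- env.get_obs(): the state, without advancing time (a new reading comes with each control period).
- env.read_camera(name): name is "side" or "top" or "wrist"; returns (picture, depth): 480x640x3 uint8, red, green, blue; 480x640 float32, m along the optical axis (not along the pixel's ray), 0 where there is no reading.
- env.camera_model(name): a dict with "K" (3x3 intrinsics, pixels), "k1" (the pictures are not rectified: a ray, as slopes to the right and down, at radius r is drawn at 1 + k1 r^2 times it, then the intrinsics apply), "rvec" (rotation vector, rad) and "tvec" (3), from world to camera coordinates, as OpenCV has them; the wrist camera has in their place "tool_from_camera" (4x4, takes a point from camera to tool coordinates, whose origin is the TCP and whose axes are the flange's). Camera axes: x right, y down, z forward; pixel columns grow to the right and rows downward; lengths in m; the calibration is good to about 2 mm. A picture is of the moment at which its call begins: read the wrist's pose just before it. camera_model takes no time and is no camera call.
- env.sign_off(): hands the job in; it is judged then, once.
The state is a dict: "time_s": time; "qpos": joint angles; "joint_velocities": joint speeds; "effort": joint torques, N m; "tool_pos": TCP position; "tool_rot": TCP orientation; "force": force on the tool from outside, world axes, zero at the start; "wrist_torque": the same for the moment, N m; "grip_width": finger opening in m; "grasp_force": force on a finger pad.
Only numpy, scipy, OpenCV 4.12 (cv2) and the standard library are available. Lean on these libraries where they do the work, as an engineer would, in place of code of your own. Each camera call takes 0.05 s, during which the arm holds its last target. There are 200 camera calls.

## Working session

There is one attempt and no reset: what is moved stays moved. The work goes in short steps, Python scripts to look and compute and a tool call to move; the robot and the scene stay as the last step left them, time stands still between calls to the robot, and variables do not carry over. Pictures are saved under pics/ and viewed, at most 10 in all, crops included, and the job is handed in when it is done.

Besides the shell and the picture viewer there is one more tool, called after "Request:" as name(argument=value, ...) on one line, values as JSON. drive_tool: Moves the arm, as the interface text tells. Its arguments: {"type":"object","properties":{"moves":{"type":"array","items":{"type":"number"}},"squeeze":{"type":"number"}},"required":["moves"]}

```bash
mkdir -p pics; cat > h.py <<'E'
import numpy as np, cv2
from cell import env
def cam(n):
    im,d=env.read_camera(n); return im,d
def pts(n,d,uv):
    m=env.camera_model(n);K=np.array(m['K']);R=cv2.Rodrigues(np.array(m['rvec'],float))[0];t=np.array(m['tvec'],float).ravel()
    uv=np.atleast_2d(np.array(uv,float));r=cv2.undistortPoints(uv[:,None],K,np.array([m['k1'],0,0,0.]))[:,0]
    ray=np.c_[r,np.ones(len(r))]@R; c=-R.T@t
    return c,ray
def onz(n,uv,z):
    c,r=pts(n,None,uv); return c+r*((z-c[2])/r[:,2])[:,None]
def bydepth(n,d,uv):
    c,r=pts(n,None,uv); uv=np.atleast_2d(uv).astype(int); return c+r*d[uv[:,1],uv[:,0]][:,None]
E
python3 - <<'E'
from h import *
for n in('top','side'):
    im,d=cam(n); cv2.imwrite(f'pics/{n}0.png',im[:,:,::-1]); np.savez(f'{n}0.npz',im=im,d=d)
    m=env.camera_model(n); R=cv2.Rodrigues(np.array(m['rvec'],float))[0]; print(n,-R.T@np.array(m['tvec']).ravel(),R[2],m['K'][0])
print({k:np.round(v,3) for k,v in env.get_obs().items()})
E
```

```text
top [0.52170698 0.1552573  1.02039357] [ 0.06988398  0.00968508 -0.99750811] [498.85993202   0.         309.6730698 ]
side [ 0.41893179 -0.56988967  0.52898379] [ 0.19207273  0.85750348 -0.47727963] [489.20062269   0.         320.81787274]
{'time_s': np.float64(0.1), 'qpos': array([70.365, 18.434, -4.017, 83.166,  1.296, 78.54 , -3.262]), 'joint_velocities': array([-0.101, -0.127,  0.026, -0.041,  0.054, -0.067, -0.049]), 'effort': array([-0.0000e+00, -4.9257e+01, -4.0600e-01, -3.1340e+01, -6.4000e-02,
        4.0000e-02,  0.0000e+00]), 'tool_pos': array([ 0.227, -0.609,  0.222]), 'tool_rot': array([-1.79905e+02,  6.00000e-03,  2.04440e+01]), 'force': array([0.321, 0.248, 0.38 ]), 'wrist_torque': array([ 0.021,  0.025, -0.019]), 'grasp_force': np.float64(0.0), 'grip_width': np.float64(0.087)}
```

View pics/top0.png

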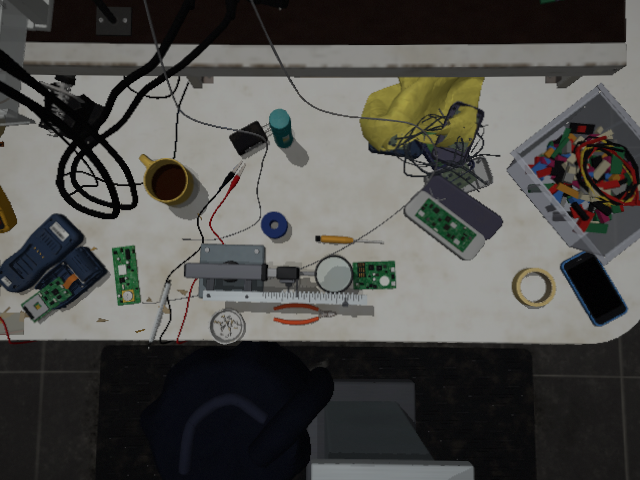

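View pics/side0.png

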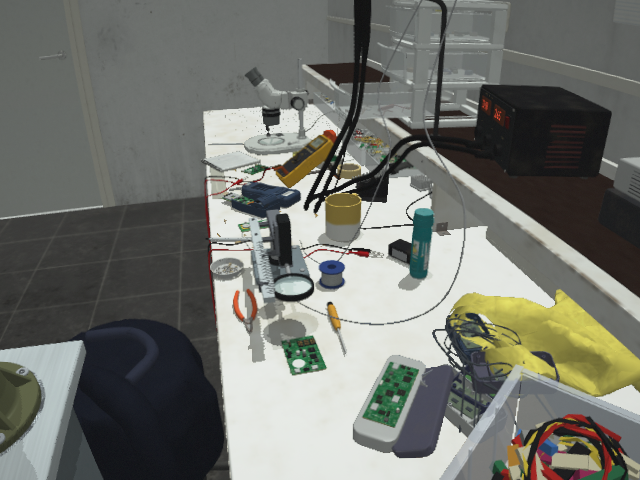

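The top view shows the grip at about (288,272), the lens at (333,273), the board at (375,275) and the scale bar along row ~297. I'll zoom in on these to find the clip.

```bash
python3 - <<'E'
from h import *
a=np.load('top0.npz');b=np.load('side0.npz')
A=cv2.resize(a['im'][235:330,260:420],(800,475),interpolation=cv2.INTER_CUBIC)
cv2.imwrite('pics/topz.png',A[:,:,::-1])
B=cv2.resize(b['im'][205:345,225:365],(600,600),interpolation=cv2.INTER_CUBIC)
cv2.imwrite('pics/sidez.png',B[:,:,::-1])
d=a['d']
print('grip',bydepth('top',d,[[288,272],[283,270],[294,272]]).round(4))
print('bar',bydepth('top',d,[[215,294],[275,297],[300,297],[350,299]]).round(4))
E
```

```text
grip [[0.5247 0.2    0.1696]
 [0.5281 0.2087 0.1682]
 [0.5248 0.1898 0.1691]]
bar [[0.484  0.3364 0.1042]
 [0.4792 0.2268 0.1032]
 [0.4796 0.1811 0.1053]
 [0.4766 0.0899 0.1044]]
```

View pics/topz.png

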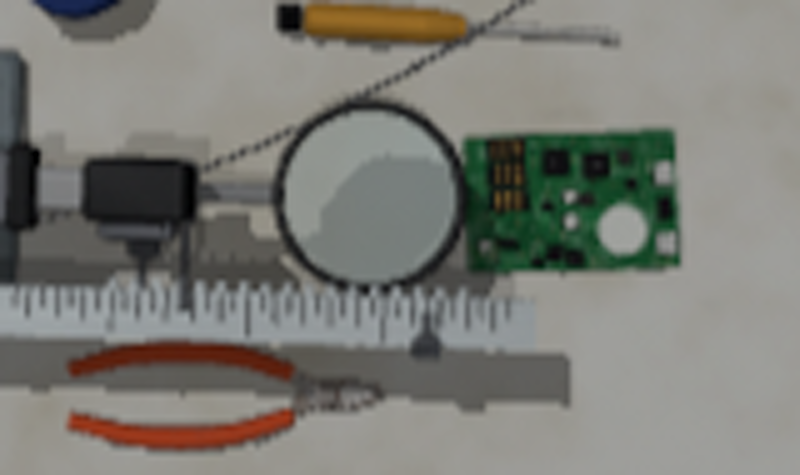

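View pics/sidez.png

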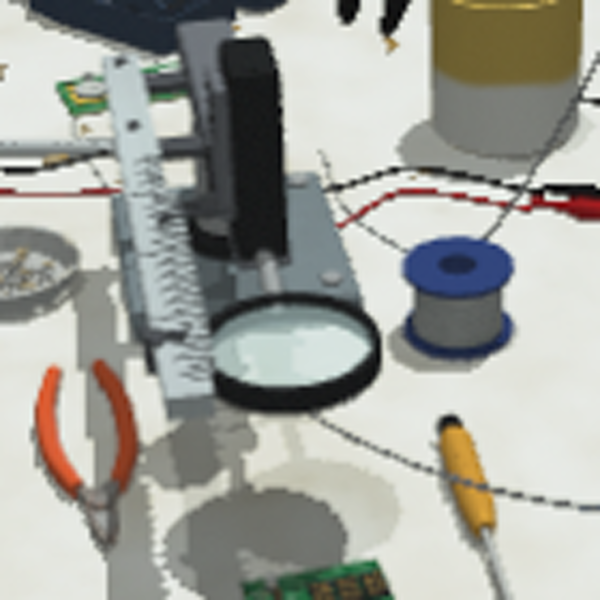

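The crops show the pointer at about topz (185,300) and the clip tongue at (428,318), which are top pixels (297,295) and (345.6,298.6). The grip top spans x 83–197 and y 158–222 in the crop. Next I'll compute the stand axis, the grip pose and how far to draw.

```bash
python3 - <<'E'
from h import *
a=np.load('top0.npz');im=a['im'];d=a['d']
z=lambda p:(np.array(p,float)+.5)/5-.5+np.array([260,235])
# bar mask by height
vv,uu=np.mgrid[280:312,195:375]; uv=np.c_[uu.ravel(),vv.ravel()]
P=bydepth('top',d,uv); ok=(abs(P[:,2]-.104)<.006)&(d[uv[:,1],uv[:,0]]>0)
m=np.zeros(im.shape[:2],np.uint8); m[uv[ok][:,1],uv[ok][:,0]]=255
c=max(cv2.findContours(m,0,2)[0],key=cv2.contourArea); W=onz('top',c[:,0],.104)
r=cv2.minAreaRect((W[:,:2]*1000).astype(np.float32)); print('bar',r)
vv,uu=np.mgrid[255:290,265:310]; uv=np.c_[uu.ravel(),vv.ravel()]
P=bydepth('top',d,uv); ok=abs(P[:,2]-.170)<.006
m=np.zeros(im.shape[:2],np.uint8); m[uv[ok][:,1],uv[ok][:,0]]=255
c=max(cv2.findContours(m,0,2)[0],key=cv2.contourArea); W=onz('top',c[:,0],.170)
print('grip',cv2.minAreaRect((W[:,:2]*1000).astype(np.float32)))
print('gripcorners c',onz('top',z([(83+197)/2,190]),.17))
print('pointer',onz('top',z([185,300]),.107),'clip',onz('top',z([428,318]),.104))
b=np.load('side0.npz'); print('chair',bydepth('side',b['d'],[[150,330],[120,345],[40,350]]).round(3))
P=bydepth('top',d,np.c_[[280,320,200,320],[350,385,360,370]]);print(P.round(3))
E
```

```text
bar ((489.3759460449219, 209.2107696533203), (298.3089599609375, 43.6617431640625), 87.98419189453125)
grip ((524.6949462890625, 202.5582275390625), (20.365400314331055, 35.74979019165039), 0.37867429852485657)
gripcorners c [[0.52367773 0.20067186 0.17      ]]
pointer [[0.48398806 0.18723491 0.107     ]] clip [[0.4779986  0.09862148 0.104     ]]
chair [[ 0.203  0.483 -0.233]
 [ 0.133  0.436 -0.232]
 [ 0.078  0.144  0.   ]]
[[ 0.298  0.255 -0.466]
 [ 0.242  0.139 -0.268]
 [ 0.303  0.443 -0.262]
 [ 0.257  0.138 -0.385]]
```

Request:
drive_tool(moves=[0,0,-1.2,0,87,1.4,-0.9,-1.8,-1,87,2.8,-1.8,-1.9,-2,87,4.1,-2.7,-1.9,-3,87,5.4,-3.5,-1.9,-4,87], squeeze=20)

```text
time_s: 0.72
tool_pos: [0.3744, -0.4097, 0.2984]
tool_rot: [180.0, 0.0, 60.8]
force: [0.0, -0.4, -1.0]
grip_width: 0.0874
grasp_force: 0.0
```

Request:
drive_tool(moves=[1.45,-0.4,0,-0.9,87,2.9,-0.8,0,-1.8,87,4.4,-1.25,0,-2.75,87,5.9,-1.7,0,-2.75,87,7.4,-2.15,0,-2.75,87])

```text
time_s: 1.35
tool_pos: [0.4446, -0.11, 0.2983]
tool_rot: [-180.0, 0.0, 87.9]
force: [1.3, -0.1, -0.1]
grip_width: 0.0872
grasp_force: 0.0
```

Request:
drive_tool(moves=[1.5,0.4,0,0,87,3.0,0.8,0,0,87,4.5,1.2,0,0,87,6.4,1.6,0,0,87,6.4,1.6,0,0,87])

```text
time_s: 1.98
tool_pos: [0.517, 0.147, 0.2983]
tool_rot: [-180.0, -0.2, 88.4]
force: [1.1, -0.3, -0.3]
grip_width: 0.0871
grasp_force: 0.0
```

```bash
cat >> h.py <<'E'
from scipy.spatial.transform import Rotation as Ro
def wr(o,uv):
    m=env.camera_model('wrist');K=np.array(m['K']);T=np.array(m['tool_from_camera'])
    r=cv2.undistortPoints(np.atleast_2d(np.array(uv,float))[:,None],K,np.array([m['k1'],0,0,0.]))[:,0]
    R=Ro.from_euler('xyz',o['tool_rot'],degrees=True).as_matrix()
    return R@T[:3,3]+o['tool_pos'], np.c_[r,np.ones(len(r))]@(R@T[:3,:3]).T
def wonz(o,uv,z):
    c,r=wr(o,uv); return c+r*((z-c[2])/r[:,2])[:,None]
E
python3 - <<'E'
from h import *
o=env.get_obs(); im,d=cam('wrist'); cv2.imwrite('pics/w1.png',im[:,:,::-1]); np.savez('w1.npz',im=im,d=d,**{k:o[k] for k in('tool_pos','tool_rot')})
print(o['tool_pos'],o['tool_rot'],np.round(env.camera_model('wrist')['tool_from_camera'],3))
E
```

```text
[0.5170102  0.14695061 0.29833427] [-1.79957601e+02 -1.54171551e-01  8.83818180e+01] [[ 0.001 -0.953 -0.303  0.085]
 [ 1.     0.001 -0.001 -0.   ]
 [ 0.001 -0.303  0.953 -0.163]
 [ 0.     0.     0.     1.   ]]
```

View pics/w1.png

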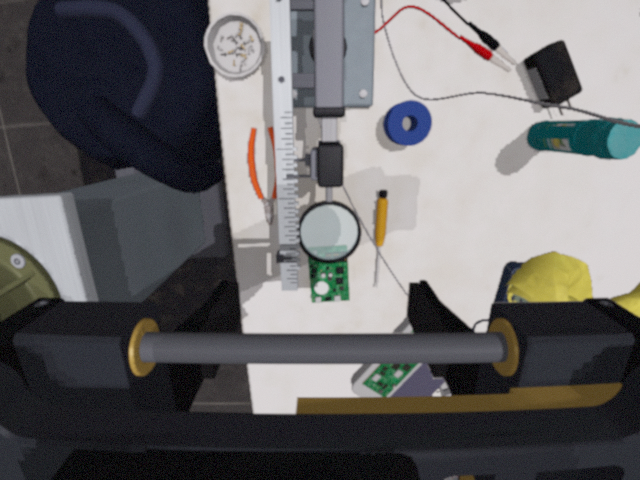

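The wrist view shows the grip top at about (330,163), the bar spanning columns 275–298, the clip near (286,256) and the pointer near (300,178). I'll measure from it.

```bash
python3 - <<'E'
from h import *
o=env.get_obs(); print(o['tool_pos'],o['tool_rot'])
a=np.load('w1.npz');im=a['im'];d=a['d']; o={k:a[k] for k in('tool_pos','tool_rot')}
vv,uu=np.mgrid[0:300,260:360]; uv=np.c_[uu.ravel(),vv.ravel()]
c,r=wr(o,uv); P=c+r*d[uv[:,1],uv[:,0]][:,None]
for nm,z0,lo,hi,xl in(('bar',.104,0,300,310),('grip',.170,130,200,360)):
    ok=(abs(P[:,2]-z0)<.005)&(uv[:,1]>=lo)&(uv[:,1]<hi)&(uv[:,0]<xl)
    m=np.zeros(im.shape[:2],np.uint8); m[uv[ok][:,1],uv[ok][:,0]]=255; m=cv2.morphologyEx(m,2,np.ones((3,3),np.uint8))
    k=max(cv2.findContours(m,0,2)[0],key=cv2.contourArea); print(nm,cv2.boundingRect(k),cv2.minAreaRect((wonz(o,k[:,0],z0)[:,:2]*1000).astype(np.float32)))
    if nm=='bar':
        for side in(0,1):
            e=[]; 
            for v in range(20,285,3):
                u=np.where(m[v])[0]
                if len(u): e.append([u[0]-.5 if side==0 else u[-1]+.5,v])
            w=wonz(o,e,.104)[:,:2]; 
            f=cv2.fitLine(w.astype(np.float32),cv2.DIST_HUBER,0,.01,.01).ravel(); print(f, np.degrees(np.arctan2(f[0],f[1])))
Z=cv2.resize(im[135:295,255:355],(500,600*4//3)[:2] if 0 else (375,600),interpolation=cv2.INTER_CUBIC) # 3.75x
a2=np.load('top0.npz')['im'][280:312,280:360]; Z2=cv2.resize(a2,(400,160),interpolation=cv2.INTER_CUBIC)
C=np.zeros((600,780,3),np.uint8); C[:,:375]=Z; C[:160,380:780]=Z2
cv2.imwrite('pics/w1z.png',C[:,:,::-1])
E
```

```text
[0.51721838 0.14687798 0.29812946] [-1.79954270e+02 -1.67692101e-01  8.83540326e+01]
bar (270, 0, 32, 291) ((481.7402038574219, 204.10702514648438), (288.32049560546875, 27.04560661315918), 88.43824005126953)
[0.02026224 0.9997947  0.4695955  0.22861028] 1.1610203
[0.01777801 0.999842   0.48744628 0.18145815] 1.0186588
grip (317, 144, 27, 43) ((523.4305419921875, 203.53501892089844), (34.20799255371094, 21.73476219177246), 88.46128845214844)
```

View pics/w1z.png

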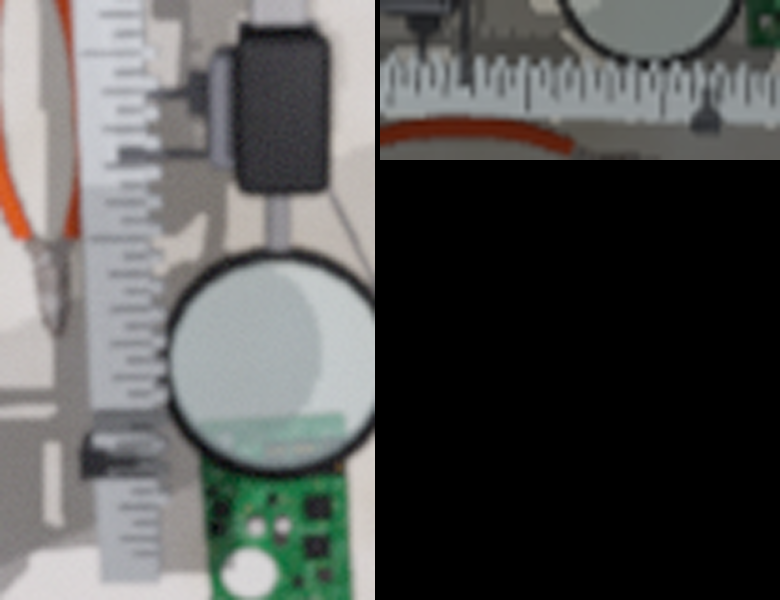

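Request:
drive_tool(moves=[1.4,0.12,0,0,87,1.4,0.12,0.8,0,87,1.4,0.12,1.6,0,87,1.4,0.12,2.0,0,87,1.4,0.12,2.0,0,87])

```text
time_s: 2.65
tool_pos: [0.5242, 0.1962, 0.2176]
tool_rot: [-179.9, 0.1, 87.9]
force: [-0.4, 0.2, -0.3]
grip_width: 0.0872
grasp_force: 0.0
```

```bash
python3 - <<'E'
from h import *
a=np.load('w1.npz'); o={k:a[k] for k in('tool_pos','tool_rot')}
print(wonz(o,[[288+4,135+153/3.75]],.107),wonz(o,[[289,135+461/3.75]],.104), wonz(o,[[329,163]],.17))
o=env.get_obs(); print(o['tool_pos'],o['tool_rot'],o['force'])
E
```

```text
[[0.48560865 0.18815087 0.107     ]] [[0.47722439 0.09869705 0.104     ]] [[0.52257458 0.20543544 0.17      ]]
[0.52423441 0.19619953 0.21764478] [-1.79894698e+02  5.77815921e-02  8.78862899e+01] [-0.37003187  0.21497444 -0.32359343]
```

Request:
drive_tool(moves=[0.15,0,0.6,0,87,0.15,0,1.2,0,87,0.15,0,1.8,0,87,0.15,0,2.2,0,87,0.15,0,2.2,0,87])

```text
time_s: 3.28
tool_pos: [0.5247, 0.2029, 0.1303]
tool_rot: [-179.9, 0.0, 87.9]
force: [0.1, 0.2, 0.3]
grip_width: 0.0867
grasp_force: 0.0
```

Request:
drive_tool(moves=[0,0,0,0,20,0,0,0,0,20,0,0,0,0,20,0,0,0,0,20,0,0,0,0,20], squeeze=20)

```text
time_s: 3.9
tool_pos: [0.5249, 0.2033, 0.1305]
tool_rot: [180.0, 0.0, 87.9]
force: [-0.2, 0.1, 0.6]
grip_width: 0.045
grasp_force: 0.0
```

Request:
drive_tool(moves=[0,0,0,0,10,0,0,0,0,10,0,0,0,0,10,0,0,0,0,10,0,0,0,0,10], squeeze=20)

```text
time_s: 4.53
tool_pos: [0.5239, 0.2039, 0.1304]
tool_rot: [-179.9, -0.0, 88.0]
force: [-4.8, 1.6, 3.1]
grip_width: 0.0219
grasp_force: 20.0
```

Request:
drive_tool(moves=[-0.2,0,0,0,10,-0.4,0,0,0,10,-0.6,0,0,0,10,-0.8,0,0,0,10,-1.0,0,0,0,10])

```text
time_s: 5.15
tool_pos: [0.523, 0.1631, 0.1304]
tool_rot: [-180.0, -0.0, 88.0]
force: [-3.8, 3.3, 2.4]
grip_width: 0.0219
grasp_force: 20.0
```

Drawing smoothly; the 3.3 N drag matches the spring with the pawl free.

Request:
drive_tool(moves=[-0.2,0,0,0,10,-0.4,0,0,0,10,-0.6,0,0,0,10,-0.8,0,0,0,10,-1.0,0,0,0,10])

```text
time_s: 5.78
tool_pos: [0.5222, 0.1227, 0.1304]
tool_rot: [180.0, -0.0, 87.9]
force: [-3.1, 3.0, 0.4]
grip_width: 0.0218
grasp_force: 20.0
```

```bash
python3 - <<'E'
from h import *
o=env.get_obs(); print(o['tool_pos'],o['force'])
T,td=cam('top'); W,wd=cam('wrist'); S,_=cam('side')
np.savez('f1.npz',T=T,W=W,wd=wd,S=S,**{k:o[k] for k in('tool_pos','tool_rot')})
# project clip into each image
p=np.array([[.4776,.0987,.104]])
m=env.camera_model('side'); uv=cv2.projectPoints(p,np.array(m['rvec']),np.array(m['tvec']),np.array(m['K']),np.array([m['k1'],0,0,0.]))[0].ravel();print('side',uv)
C=np.zeros((600,800,3),np.uint8)
C[:200,:400]=cv2.resize(T[275:315,310:390],(400,200),interpolation=cv2.INTER_CUBIC)
u,v=uv.astype(int);C[:300,400:]=cv2.resize(S[v-30:v+30,u-40:u+40],(400,300),interpolation=cv2.INTER_CUBIC)
C[300:,:400]=cv2.resize(W,(400,300),interpolation=cv2.INTER_AREA); print(u,v)
cv2.imwrite('pics/f1.png',C[:,:,::-1])
E
```

```text
[0.52216201 0.12273436 0.13044036] [-3.05586327  2.96524504  0.40349911]
side [266.30367387 283.92883822]
266 283
```

View pics/f1.png

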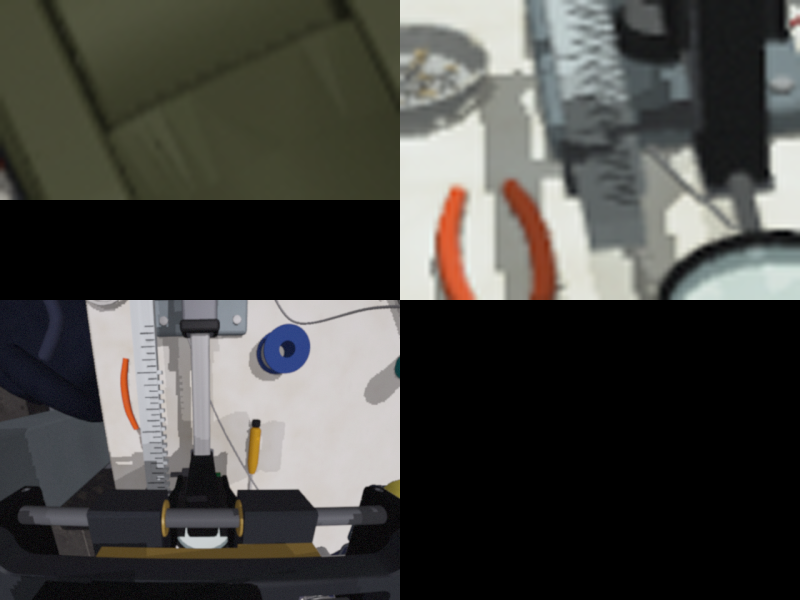

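The side view shows the clip tongue near crop (590,160) with the pointer just short of it. The top camera is blocked and the wrist camera can't see the clip. I'll draw 6 mm more, then compare the two in an enlarged side view.

Request:
drive_tool(moves=[-0.05,0,0,0,10,-0.1,0,0,0,10,-0.15,0,0,0,10,-0.15,0,0,0,10])

```text
time_s: 6.42
tool_pos: [0.522, 0.117, 0.1304]
tool_rot: [180.0, 0.0, 87.9]
force: [-0.3, 2.2, -2.1]
grip_width: 0.0221
grasp_force: 20.0
```

```bash
python3 - <<'E'
from h import *
o=env.get_obs(); print(o['tool_pos'],o['force'],o['grip_width'])
S=np.mean([cam('side')[0].astype(float) for _ in range(4)],0).astype(np.uint8); S0=np.load('side0.npz')['im']
np.save('S2.npy',S)
C=np.hstack([cv2.resize(x[260:310,250:290],(400,500),interpolation=cv2.INTER_CUBIC) for x in(S0,S)])
cv2.imwrite('pics/s2.png',C[:,:,::-1])
m=env.camera_model('side')
cp=np.array([.4776,.0987,.104]); ax=np.array([-.03,-.9996,0]); ay=np.array([.9996,-.03,0])
P=[cp+ax*t+ay*s+[0,0,h] for h in(0,.003) for t in(-.01,-.005,0,.005) for s in(-.01,0,.01,.02)]
uv=cv2.projectPoints(np.array(P),np.array(m['rvec']),np.array(m['tvec']),np.array(m['K']),np.array([m['k1'],0,0,0.]))[0][:,0]
print(((uv-[250,260])*10).reshape(2,4,4,2).round(0).astype(int).tolist())
E
```

```text
[0.52200663 0.11699165 0.1304286 ] [-0.28228444  2.18453391 -2.14459292] 0.02205919357565117
[[[[96, 214], [157, 207], [218, 200], [279, 193]], [[98, 230], [160, 223], [221, 216], [282, 209]], [[101, 246], [163, 239], [225, 232], [286, 225]], [[104, 263], [166, 256], [228, 248], [290, 241]]], [[[94, 198], [156, 191], [217, 184], [277, 177]], [[97, 214], [159, 207], [220, 200], [281, 193]], [[100, 231], [162, 224], [223, 216], [285, 209]], [[103, 247], [165, 240], [227, 233], [289, 225]]]]
```

View pics/s2.png

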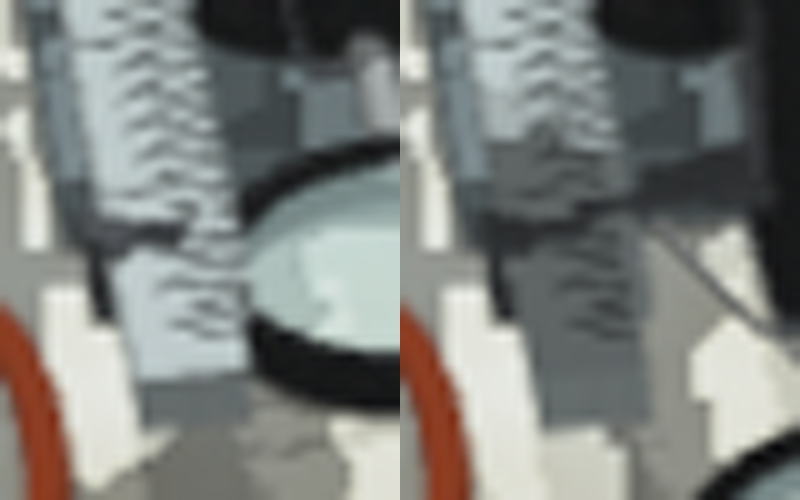

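The right panel shows the pointer line about 2–3 mm short of the tongue, whose tip is at crop (185,237). Since 1 px is about 3 mm here, I'll refine with sub-pixel profiles and the lens displacement.

```bash
python3 - <<'E'
from h import *
a=np.load('w1.npz');W=a['im'].astype(float).mean(2);o={k:a[k] for k in('tool_pos','tool_rot')}
T=np.load('top0.npz')['im'].astype(float).mean(2)
print('W ptr rows 171-181, cols 284-297');print(W[171:182,284:298:2].astype(int))
print('W clip rows 251-264, cols 277-295');print(W[251:265,277:296:2].astype(int))
print('T ptr');print(T[290:301,292:302].astype(int)); print('T clip');print(T[294:307,340:351].astype(int))
S0=np.load('side0.npz')['im'].astype(float).mean(2);S=np.load('S2.npy').astype(float).mean(2)
print('S2');print(S[276:288,262:282].astype(int))
# lens rim outer contour in side views
for n,I,box in(('0',S0,(265,312,268,320)),('2',S,(290,345,268,335))):
    v0,v1,u0,u1=box; m=((I<45)*255).astype(np.uint8)[v0:v1,u0:u1]
    k=max(cv2.findContours(m,0,1)[0],key=cv2.contourArea); print(n,cv2.boundingRect(k),cv2.fitEllipse(cv2.convexHull(k)))
E
```

```text
W ptr rows 171-181, cols 284-297
[[200 193 193 194 194 174 160]
 [205 199 193 196 197 192 182]
 [206 188 173 173 176 191 186]
 [204 169 136 130 137 166 161]
 [204 151 103 103 106 125 124]
 [205 152 102 102 102 104 103]
 [197 154 110 112 115 104 106]
 [172 144 125 125 131 129 125]
 [162 153 149 150 155 163 161]
 [181 181 178 179 184 185 187]
 [199 197 196 197 199 191 190]]
W clip rows 251-264, cols 277-295
[[ 91 108 158 159 156 148 147 142 138 129]
 [ 77 111 168 169 163 144 142 137 134 134]
 [ 68  96 150 160 154 130 124 125 128 136]
 [ 61  78 111 131 135 115 116 119 128 136]
 [ 54  61  70  94 109 104 102 114 123 128]
 [ 48  46  50  67  86  86  87  94 109 110]
 [ 54  49  49  58  62  60  62  75  88  94]
 [ 47  51  48  50  52  53  53  71  98  94]
 [ 47  44  47  55  68  72  70  86 104 105]
 [ 53  44  45  72  91  84  86  94  97 103]
 [ 58  56  60  80 102  87  91  87  90  94]
 [ 74  84 105 118 125 122 119 118 119 122]
 [103 121 147 158 155 156 156 154 156 153]
 [118 131 165 171 171 172 169 163 163 159]]
T ptr
[[132 130  83  79  63  56  69  73  74  70]
 [134 129 113 106  74  60  68 120 116  
[... 1574 characters left out ...]
 83  97 106  94  87  91
   94  94]
 [ 45  49  55  57  56  58  65  75  72  76  97 102 106 104 105 113 117 115
  128 137]
 [ 49  64  75  75  72  76  87  86  80  82  96 103 130 146 121 110 132 128
  177 203]
 [ 66  85  92  84  78  73  68  72  76  85  99 104 124 143 146 121 111 131
  182 203]
 [ 99  99  99  99  99  97  90  78  72  71  93 105 124 142 146 146 121 112
  167 197]
 [ 99  99  98  96  93  84  85  92  94  93  94 101 114 136 146 145 145 122
  113 166]]
0 (6, 9, 40, 27) ((24.200275421142578, 21.791324615478516), (27.864269256591797, 42.718849182128906), 86.99664306640625)
2 (10, 11, 46, 33) ((32.69731521606445, 26.99183464050293), (32.98914337158203, 47.65120315551758), 87.32847595214844)
```

```bash
python3 - <<'E'
from h import *
from scipy.ndimage import map_coordinates as mc
a=np.load('w1.npz');W=a['im'].astype(float).mean(2);o={k:a[k] for k in('tool_pos','tool_rot')}
T=np.load('top0.npz')['im'].astype(float).mean(2)
def run(n,I,f,row,ptr,clip,vert):
    # ticks profile along bar line 'row' (pixel line), pixel coordinate q
    q=np.arange(*row[2],.25); l=row[0]+row[1]*(q-row[2][0])
    pr=np.mean([mc(I,[q,l+k] if vert else [l+k,q],order=1) for k in(-1,-.5,0,.5,1)],0)
    uv=np.c_[l,q] if vert else np.c_[q,l]
    y=f(uv,.104)[:,1]*1000
    g=pr-cv2.GaussianBlur(pr[:,None],(1,0+61),0)[:,0] if False else pr-np.convolve(np.pad(pr,40,'edge'),np.ones(81)/81,'valid')
    best=max((abs(np.sum(g*np.exp(2j*np.pi*y/p))),p) for p in np.arange(4.6,5.4,.005)); p=best[1]
    ph=np.angle(np.sum(-g*np.exp(2j*np.pi*y/p)))*p/2/np.pi # ticks at y=ph+k p
    yp=f([ptr],.107)[0,1]*1000; yc=f([clip],.104)[0,1]*1000
    d=yp-yc; print(n,'period',p,'dist',d,'scaled',d*5/p,'tick idx ptr',(yp-ph)/p,'clip',(yc-ph)/p)
# bar direction: T slope ~ row change; ticks near far edge
for off in(0,1,2): run('T',T,lambda uv,z:onz('top',uv,z),(292.5+off,(298-295.5)/75,(272,362)),(296.95,295),(345.0,299),False)
for off in(0,2,4): run('W',W,lambda uv,z:wonz(o,uv,z),(289+off,(296-291)/110,(120,285)),(289,175.8),(288,258.0),True)
E
```

```text
T period 4.994999999999991 dist 87.60699479114439 scaled 87.69468948062517 tick idx ptr 37.44432300912082 clip 19.905385112995788
T period 4.994999999999991 dist 87.60699479114439 scaled 87.69468948062517 tick idx ptr 37.44320990443311 clip 19.904272008308084
T period 4.994999999999991 dist 87.60699479114439 scaled 87.69468948062517 tick idx ptr 37.43908091838247 clip 19.90014302225744
W period 5.009999999999991 dist 89.59262458622841 scaled 89.41379699224409 tick idx ptr 37.70474755109747 clip 19.821988152648647
W period 5.004999999999991 dist 89.59262458622841 scaled 89.50312146476381 tick idx ptr 37.708168466891244 clip 19.80754417393849
W period 5.399999999999983 dist 89.59262458622841 scaled 82.95613387613768 tick idx ptr 35.21438427990941 clip 18.623157504681874
```

```bash
python3 - <<'E'
from h import *
a=np.load('w1.npz');W=a['im'].astype(float).mean(2);o={k:a[k] for k in('tool_pos','tool_rot')}
print(W[171:182,294:314:2].astype(int))
# side: lens centre shift
c0=np.array([24.2+268,21.8+265]);c2=np.array([32.7+268,27.0+290])
for z in(.078,.084): print(onz('side',[c0,c2],z).round(4).tolist())
# grip/steel rod tracking between side0 & S2: template match of rim with scale ignored; clip row in S0 vs S2
S0=np.load('side0.npz')['im'].astype(float).mean(2);print('S0 clip');print(S0[279:288,258:272].astype(int))
S=np.load('S2.npy').astype(float).mean(2);print('S2 clip');print(S[279:288,258:272].astype(int))
E
```

```text
[[174 160 124 118 121 122 126 133  93 124]
 [192 182 130 121 119 122 123 127  95 123]
 [191 186 125 116 114 112 119 129  93 121]
 [166 161 116  99  96  96 104 111  89 123]
 [125 124  99  78  77  78  79  82  83 124]
 [104 103  96  77  73  80  75  74  85 122]
 [104 106 102  94  95  94  95  93 101 125]
 [129 125 109 110 113 111 110 115 112 113]
 [163 161 127 120 120 121 119 117 114 110]
 [185 187 135 121 117 117 119 119 116 108]
 [191 190 138 117 119 116 118 119 117 118]]
[[0.5227, 0.1198, 0.078], [0.5203, 0.0324, 0.078]]
[[0.5213, 0.1107, 0.084], [0.519, 0.0244, 0.084]]
S0 clip
[[ 81 119 157 167 155 139 155 167 180 187 185 189 168 152]
 [ 84 116 169 190 194 198 199 199 176 141 121 137 180 170]
 [ 79  93 132 146 163 183 182 182 184 164 132 132 176 165]
 [ 76  84  84  87  92 104  91  81  90  86 103 166 188 184]
 [ 71  80  83  86  80  69  59  57  56  58 101 145 143 121]
 [ 61  54  69  78  76 100 110  98  86  86 152 168 157 154]
 [ 84  49  63  77 100 167 184 162 144 135 127 128 141 169]
 [114  49  88 132 178 200 199 199 199 195 179 155 141 140]
 [114  47  77 159 199 200 199 194 187 165 168 182 185 184]]
S2 clip
[[ 81  86  90  85  78  71  79  84  91  93  91  91  84  81]
 [ 79  84  93  95  96  98  98  99  92  66  46  48  50  55]
 [ 55  56  72  73  81  91  91  91  84  64  50  56  68  79]
 [ 53  45  45  45  50  57  51  47  48  48  52  74  89  95]
 [ 54  46  46  47  45  49  55  57  56  58  65  75  72  76]
 [ 61  48  48  49  49  64  75  75  72  76  87  86  80  82]
 [ 84  49  60  67  66  85  92  84  78  73  68  72  76  85]
 [114  48  81 100  99  99  99  99  99  97  90  78  72  71]
 [115  48  77  97  99  99  98  96  93  84  85  92  94  93]]
```

Request:
drive_tool(moves=[-0.02,0,0,0,10,-0.04,0,0,0,10,-0.04,0,0,0,10,-0.04,0,0,0,10])

```text
time_s: 7.12
tool_pos: [0.522, 0.1157, 0.1305]
tool_rot: [180.0, -0.0, 87.9]
force: [1.3, 2.3, -4.2]
grip_width: 0.0222
grasp_force: 20.0
```

```bash
python3 - <<'E'
from h import *
o=env.get_obs(); print(o['tool_pos'],o['force'],o['grip_width'],o['grasp_force'])
S=np.mean([cam('side')[0].astype(float) for _ in range(2)],0); np.save('S3.npy',S)
g=S.mean(2); print(g[277:287,258:276].astype(int))
C=np.hstack([cv2.resize(S[255:315,230:270+20].astype(np.uint8),(600,600),interpolation=cv2.INTER_CUBIC)])
F=cv2.resize(S[150:400,200:400].astype(np.uint8),(480,600)); 
cv2.imwrite('pics/s3.png',F[:,:,::-1])
E
```

```text
[0.52198185 0.11567416 0.13045945] [ 1.34864561  2.33688269 -4.16549801] 0.02224694854307779 20.014819913731117
[[115  99  99  99  98  99  97  88  71  70  88  94  97 102  96  76  55  46]
 [ 82  89  96  95  93  92  86  81  76  71 110 102  89 104  99  78  56  48]
 [ 81  87  90  85  78  72  79  85  91  92  90  91  84  90  89  74  55  46]
 [ 79  85  93  95  97  98  99  99  92  64  39  48  57  59  53  49  51  52]
 [ 55  57  73  73  82  91  91  91  91  72  49  51  57  65  66  64  63  71]
 [ 53  46  46  46  52  57  52  47  48  47  46  58  73  89 100  94  83  97]
 [ 54  47  47  46  45  50  56  57  56  58  65  76  71  77  98 102 107 105]
 [ 61  49  49  48  49  63  75  76  72  76  87  86  80  82  96 103 129 146]
 [ 84  48  60  68  67  86  92  85  78  73  69  73  76  85 100 104 125 143]
 [114  49  81  99  99 100  99  99 100  98  90  78  73  72  93 105 124 142]]
```

View pics/s3.png

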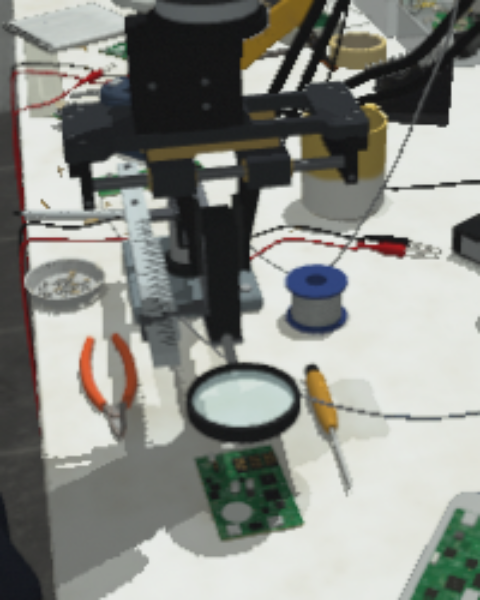

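The arm grips the black grip, and the pointer sits level with the tongue to within about half a millimetre. The lens is over the board and nothing else has moved. One last 0.4 mm trim, then I'll hand in.

Request:
drive_tool(moves=[-0.01,0,0,0,10,-0.01,0,0,0,10,-0.01,0,0,0,10])

```text
time_s: 7.6
tool_pos: [0.5219, 0.1153, 0.1305]
tool_rot: [180.0, 0.0, 87.9]
force: [3.5, 2.4, -6.1]
grip_width: 0.0219
grasp_force: 20.0
```

```bash
python3 -c "
from cell import env
o=env.get_obs();print(o['tool_pos'],o['force'],o['grip_width'],o['grasp_force'])
print(env.sign_off())"
```

```text
[0.52191937 0.11528771 0.13045834] [ 3.46995513  2.3707675  -6.12335077] 0.021918520861129352 20.014551710919477
the job is handed in; nothing more can be done
None
```

I've handed the job in at about 7.7 s: the grip is held at 20 N with the button squeezed in, and the arm is drawn out about 88.6 mm. By my camera measurements the pointer lines up with the clip to within about 1 mm, the lens looks to be over the board and nothing else appears to have moved; no verdict came back.

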